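# Spice jars in a row on the little shelf

## Task

Stand the two loose spice jars from the worktop on the low wooden shelf, one on each side of the spice jar that is already there, so that the three make a neat straight row along the middle of the board with about 2 cm between one jar and the next. Keep the jars upright, do not shift the jar that is already on the shelf, and leave the salt shaker, the egg timer and the garlic where they are.

Things in the scene. Friction and masses are not known exactly. Their poses are not given: they have to be found in the camera images.
- spice_shelf: low wooden shelf standing fixed on the worktop: one level board 250 mm long and 100 mm deep, its top 70 mm above the worktop, with a lip 10 mm thick and 12 mm proud of the board along its back edge; nothing above it. Origin: under the middle of the board, at worktop height. Its y axis runs along the board, x from front to back (the lip is at +x, inner face at x = +40 mm), z up; the row's middle line is x = 0.
- shelf_jar: a clear glass spice jar with a green screw cap (its top may bear a dark sticker) and a paper label, round, 45 mm across, 106 mm tall in all (cap the top 20 mm), 110 g; it stands loose on the shelf near the middle of the board, and is the middle of the row. Origin: centre of its underside; z up along the jar.
- jar_a: a clear glass spice jar with a green screw cap (its top may bear a dark sticker) and a paper label, round, 45 mm across, 106 mm tall in all (cap the top 20 mm), 110 g; stands loose on the worktop to the right of the shelf. Origin: centre of its underside; z up along the jar. The two loose jars are interchangeable.
- jar_b: a clear glass spice jar with a green screw cap (its top may bear a dark sticker) and a paper label, round, 45 mm across, 106 mm tall in all (cap the top 20 mm), 110 g; stands loose on the worktop to the right of the shelf. Origin: centre of its underside; z up along the jar. The two loose jars are interchangeable.
- salt_shaker: bystander: white and blue plastic salt bottle with a blue cap, 51 mm across, 130 mm tall, loose on the worktop among the jars. Origin: centre of its underside.
- egg_timer: bystander: round wind-up kitchen timer, red upper half on a white base, 60 mm across, 58 mm tall, loose on the worktop among the jars. Origin: centre of its underside.
- garlic: bystander: garlic bulb, 53 mm across, 52 mm tall, loose on the worktop in front of the microwave, which stands fixed behind the jars, about 270 mm tall, its front about 0.57 m ahead of the robot base. Origin: centre of its underside.
Mind the look-alikes: they are no part of the job. What is shaped like the jar_b but orange or yellow is not meant.

How it is judged (in metres and radians):
At the end, for the whole second after the job is handed in: All three jars stand at rest on the board, within 10 degrees of upright and 15 mm of its middle line; the two added jars on either side of the middle jar, centres 48 to 82 mm from its centre (gaps about 3 to 37 mm); the middle jar within 12 mm of where it stood (x of shelf_jar in the frame of spice_shelf between -0.015 and 0.015 m and z of shelf_jar in the frame of spice_shelf between 0.062 and 0.078 m and angle between each of shelf_jar, jar_a, jar_b's own z axis and vertical below 0.17 rad and linear speed of each of shelf_jar, jar_a, jar_b below 0.02 m/s and x of jar_a in the frame of spice_shelf between -0.015 and 0.015 m and z of jar_a in the frame of spice_shelf between 0.062 and 0.078 m and x of jar_b in the frame of spice_shelf between -0.015 and 0.015 m and z of jar_b in the frame of spice_shelf between 0.062 and 0.078 m and horizontal distance between jar_a and shelf_jar between 0.048 and 0.082 m and horizontal distance between jar_b and shelf_jar between 0.048 and 0.082 m and horizontal distance between jar_a and jar_b above 0.09 m and distance of shelf_jar from where it was at the start of the episode below 0.012 m); the robot touches nothing.
It fails at once if the salt shaker was moved more than 30 mm (distance of salt_shaker from where it was at the start of the episode above 0.03 m).
It fails at once if the egg timer was moved more than 30 mm (distance of egg_timer from where it was at the start of the episode above 0.03 m).
It fails at once if the garlic was moved more than 30 mm (distance of garlic from where it was at the start of the episode above 0.03 m).
It fails at once if a spice jar was tipped over (more than 45 degrees) (angle between any of shelf_jar, jar_a, jar_b's own z axis and vertical above 0.785 rad).
It also fails if it takes over 56 s, if anything falls off the work surface, if the arm or the gripper's body presses on something with over 40 N, if the wrist force passes 120 N, or if a joint passes its speed limit or range.

## Robot

A 6-joint arm with a two-finger parallel gripper is mounted at the origin on a cart in front of the work surface, level with it; the furniture and walls round the work are solid. World frame = base frame: x ahead of the robot, y to its left, z up, the work surface at z = 0. Lengths are in mm, angles in degrees, forces in N, time in s.
With the tool pointing down it reaches from about 300 to 850 mm from the base axis. Payload 4.2 kg.
Tool frame: the origin (TCP) lies on the centre line of the jaws, within the pads' length; the fingertips stand 8 mm ahead of it and the grasp point (between the pads) lies 11 mm behind it; z points along the fingers, y is the line along which they close (so a half turn about z gives the same grasp; the last joint's range is limited). The gripper opens to 91 mm and grips with 3 to 60 N. Pads are 32 mm wide; open, the fingers measure 118 mm over their backs; the gripper's body (76 mm by 178 mm) begins 60 mm behind the grasp point.
Start: joints at [74.313, 18.312, 89.639, -0, 72.044, -1.146], TCP at [144.375, 556.595, 221.976] pointing down, gripper open.
Joint ranges: [-177.97, 177.97], [-48.28, 115.42], [12.27, 149.76], [-77.06, 257.06], [2.81, 150.46], [-146.56, 146.56]. Speed limits (degrees/s): [147.25, 147.25, 180, 180, 180, 180].

## Interface

Orientations are given as [roll, pitch, yaw] about the fixed x, y, z axes, in that order (R = Rz(yaw) Ry(pitch) Rx(roll)).
In Python, from workcell import telemetry, eyes, ticket gives the robot as it stands. The module is installed in compiled form; this text tells all that it offers.
- The arm moves only by the shell command python3 -m crank 'ROWS' [OPENING] [FORCE]. ROWS is JSON, a list of rows, each an object of numbers: "dx", "dy", "dz": the shift along the world's x, y, z normalised to -1 to 1, where 1 is 80 cm; "yaw": the turn about the world's z normalised to -1 to 1, where 1 is 5 degrees. A call has 1 to 10 rows; each row shifts and turns the commanded pose from where the row before left it; what a row does not reach is not made up. A row lasts 1/8 s, in which the tool goes at most 62.5 mm and 10.7 degrees, less where a joint would pass 70% of its speed; a pose out of reach is approached as far as the arm can. A call with a number of a shift or a turn outside -1 to 1 is refused whole. A call with a gripper value outside its range is refused whole. OPENING is the opening, from 0 (shut) to 1 (fully open), set as the call begins (- or left out, the last holds). The fingers move at their own pace and stop on an object; FORCE is the grip in N (left out, the last holds). Time passes only in rows, so rows that do not move let the fingers close. It gives the time, the measured TCP pose, the force, the opening and the grip force at its end, in the units of the state.
- telemetry.state(): the state, without advancing time (a new reading comes with each control period).
- eyes.grab_frame(name): name is "scene" or "top" or "wrist"; returns the picture (420x560x3 uint8, red, green, blue); there is no depth.
- eyes.calibration(name): a dict with "camera_matrix" (3x3 intrinsics, pixels), "world_from_camera" (4x4, takes a point from camera to world coordinates). Camera axes: x right, y down, z forward; pixel columns grow to the right and rows downward; lengths in mm; the calibration is good to about 2 mm. A picture is of the moment at which its call begins: read the wrist's pose just before it. calibration takes no time and is no camera call; for the wrist camera it gives the pose at the moment of the call.
- ticket.job_done(): hands the job in; it is judged then, once.
The state is a dict: "time_s": time; "qpos": joint angles; "qvel": joint speeds; "effort": joint torques, N m; "ee_pos": TCP position; "ee_rot": TCP orientation; "force": force on the tool from outside, world axes, zero at the start; "torque": the same for the moment, N m; "gripper_width": finger opening in mm; "gripper_force": force on a finger pad.
Only numpy, scipy, OpenCV 4.12 (cv2) and the standard library are available. Lean on these libraries where they do the work, as an engineer would, in place of code of your own. Each camera call takes 0.05 s, during which the arm holds its last target. There are 200 camera calls.

## Working session

There is one attempt and no reset: what is moved stays moved. The work goes in short steps, Python scripts to look and compute and a shell command to move; the robot and the scene stay as the last step left them, time stands still between calls to the robot, and variables do not carry over. Pictures are saved under pics/ and viewed, at most 10 in all, crops included, and the job is handed in when it is done.

```bash
mkdir -p pics
python3 - <<'E'
from workcell import telemetry, eyes
import cv2,numpy as np
for n in("scene","top"):
    im=eyes.grab_frame(n); cv2.imwrite(f"pics/{n}0.png",im[:,:,::-1])
    c=eyes.calibration(n); print(n,np.round(c["camera_matrix"],1).tolist(),np.round(c["world_from_camera"],3).tolist())
s=telemetry.state();print(s)
E
```

```text
scene [[386.9, 0.0, 273.9], [0.0, 386.9, 203.8], [0.0, 0.0, 1.0]] [[0.735, -0.459, 0.499, -93.369], [-0.678, -0.497, 0.542, -924.648], [-0.0, -0.737, -0.676, 862.783], [0.0, 0.0, 0.0, 1.0]]
top [[487.1, 0.0, 280.0], [0.0, 487.1, 207.6], [0.0, 0.0, 1.0]] [[0.025, -0.99, 0.142, 286.22], [-1.0, -0.027, -0.015, -302.444], [0.019, -0.142, -0.99, 1218.266], [0.0, 0.0, 0.0, 1.0]]
{'time_s': 0.1, 'qpos': array([ 7.43115386e+01,  1.83483674e+01,  8.96972236e+01, -4.20870610e-04,
        7.20454139e+01, -1.14701024e+00]), 'qvel': array([ 0.01151515, -0.11592864, -0.21428644,  0.03022703,  0.02092049,
        0.05572445]), 'effort': array([-2.23586558e-04, -4.13331091e+01, -2.32509112e+01,  7.28933886e-02,
        4.21515189e-02, -5.53008886e-05]), 'ee_pos': array([144.2673399 , 556.16455103, 221.21530868]), 'ee_rot': array([-1.79909005e+02, -1.42162405e-03,  1.65458678e+02]), 'force': array([-0.8714509 ,  0.02191227,  0.05305589]), 'torque': array([-0.01003381, -0.01183482,  0.04273537]), 'gripper_force': 0.0, 'gripper_width': 91.40972441835459}
```

View pics/scene0.png

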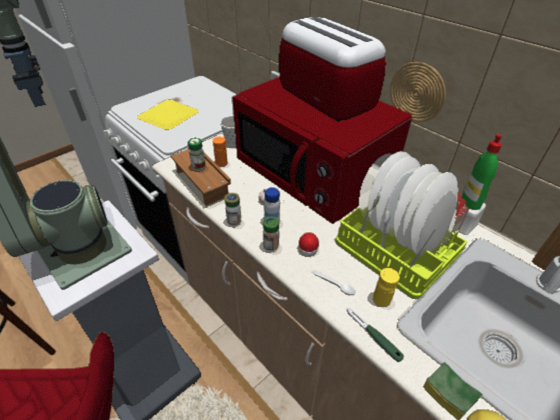

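View pics/top0.png

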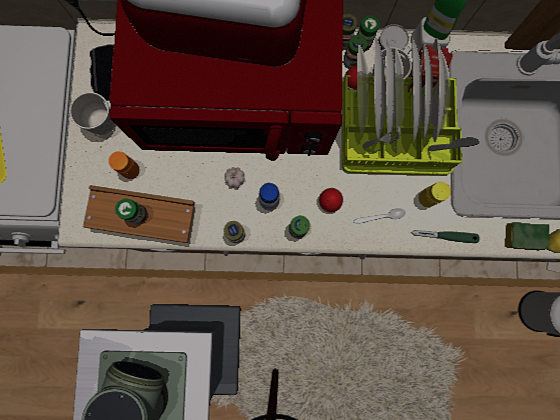

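The top view shows the shelf at about (85–195, 187–243), the shelf jar's cap at (127,209), loose jars at (234,231) and (299,227), salt at (269,195), timer at (331,200) and garlic at (235,178). I'll zoom in to get exact pixels.

```bash
python3 - <<'E'
import cv2
im=cv2.imread("pics/top0.png")[170:255,75:345]
cv2.imwrite("pics/crop0.png",cv2.resize(im[:, :],None,fx=2.96,fy=2.96,interpolation=cv2.INTER_CUBIC))
E
cat > h.py <<'E'
import numpy as np
from workcell import eyes
def ray(n,u,v,z,c=None):
    c=c or eyes.calibration(n);K=c["camera_matrix"];T=c["world_from_camera"]
    d=T[:3,:3]@np.linalg.solve(K,[u,v,1]);o=T[:3,3]
    return np.round(o+d*(z-o[2])/d[2],1)
def px(n,p,c=None):
    c=c or eyes.calibration(n);T=np.linalg.inv(c["world_from_camera"])
    q=c["camera_matrix"]@(T[:3,:3]@np.array(p,float)+T[:3,3]);return np.round(q[:2]/q[2],1)
E
```

```text
(no output)
```

View pics/crop0.png

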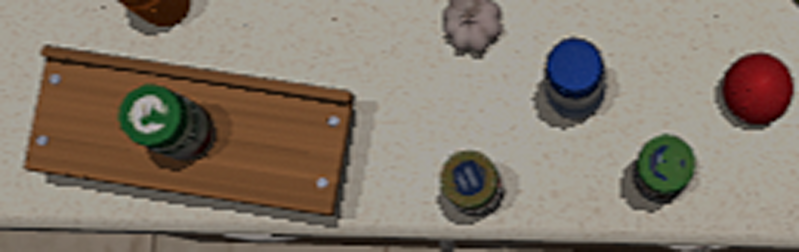

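The crop shows cap tops at about (152,115) on the shelf, and (470,178) and (666,163) for the loose jars. The shelf's visible corners are the front edge (26,168)–(336,215) and the back lip (43,48)–(352,95).

Run:
```python
from h import *
f=lambda x,y,z:ray("top",75+(x+.5)/2.96-.5,170+(y+.5)/2.96-.5,z)
print("shelfjar",f(152,115,176)); print("A",f(470,178,106));print("B",f(666,163,106))
print("salt",f(575,65,130));print("timer",f(758,88,40));print("garlic",f(472,22,40))
for n,p in dict(FL=(26,168,70),FR=(336,215,70),BL=(43,46,82),BR=(353,92,82)).items():print(n,f(*p))
FL,FR,BL,BR=[f(*p)[:2] for p in((26,168,70),(336,215,70),(43,46,82),(353,92,82))]
c=(FL+FR+BL+BR)/4;print("c",c,np.linalg.norm(FL-FR),np.linalg.norm(FL-BL))
v=(FL+BL-FR-BR);y=v/np.linalg.norm(v);x=np.array([y[1],-y[0]])
print("yaw",np.degrees(np.arctan2(-y[0],y[1])),"ydir",y)
sj=f(152,115,176)[:2]-c;print("sj in shelf",sj@x,sj@y)
for k in(-66,66):print("target",c+x*0+y*(sj@y+k))
```

```text
shelfjar [425.   12.1 176. ]
A [ 391.9 -214.5  106. ]
B [ 407.6 -365.9  106. ]
salt [ 478.5 -293.4  130. ]
timer [ 479.3 -444.8   40. ]
garlic [ 528.3 -206.    40. ]
FL [393.9 140.5  70. ]
FR [ 363.  -106.6   70. ]
BL [490.5 130.4  82. ]
BR [ 460.3 -117.1   82. ]
c [426.925  11.8  ] 249.02453694365138 97.1265669114275
yaw -7.042307647752214 ydir [0.12260221 0.99245589]
sj in shelf -1.9472582558631304 0.06172750580511167
target [418.84082181 -53.64082703]
target [435.02431405  77.36335069]
```

Sizes check out: the board measures 249 × 97 mm, its yaw is −7°, and the shelf jar sits at its middle. I'll use tool yaw 83° so the jaws close across the row. Next, move above jar A.

```bash
R='{"dx":0.03,"dy":-0.048,"dz":0.005,"yaw":-1}'; python3 -m crank '[{"dx":0.03,"dy":-0.048,"dz":0.005,"yaw":-1},{"dx":0.03,"dy":-0.048,"dz":0.005,"yaw":-1},{"dx":0.03,"dy":-0.048,"dz":0.005,"yaw":-1},{"dx":0.03,"dy":-0.048,"dz":0.005,"yaw":-1},{"dx":0.03,"dy":-0.048,"dz":0.005,"yaw":-1},{"dx":0.03,"dy":-0.048,"dz":0.005,"yaw":-1},{"dx":0.03,"dy":-0.048,"dz":0.005,"yaw":-1},{"dx":0.03,"dy":-0.048,"dz":0.005,"yaw":-1},{"dx":0.03,"dy":-0.048,"dz":0.005,"yaw":-1},{"dx":0.03,"dy":-0.048,"dz":0.005,"yaw":-1}]' 1 15
```

```text
time_s: 1.35
ee_pos: [384.8, 171.2, 261.9]
ee_rot: [-180.0, -0.0, 115.3]
force: [-0.8, 0.0, 0.4]
gripper_width: 91.3
gripper_force: 0.0
```

```bash
python3 -m crank '[{"dy":-0.048,"yaw":-0.65},{"dy":-0.048,"yaw":-0.65},{"dy":-0.048,"yaw":-0.65},{"dy":-0.048,"yaw":-0.65},{"dy":-0.048,"yaw":-0.65},{"dy":-0.048,"yaw":-0.65},{"dy":-0.048,"yaw":-0.65},{"dy":-0.048,"yaw":-0.65},{"dx":0.008,"dy":-0.048,"yaw":-0.65},{"dy":-0.048,"yaw":-0.65}]'
python3 - <<'E'
from h import *
import cv2
c=eyes.calibration("wrist")
im=eyes.grab_frame("wrist");cv2.imwrite("pics/w1.png",im[:,:,::-1])
print(np.round(c["world_from_camera"],3).tolist())
for p in((391.9,-214.5,106),(407.6,-365.9,106),(478.5,-293.4,130)):print(px("wrist",p,c))
E
```

```text
[[0.904, 0.408, 0.124, 349.207], [0.427, -0.865, -0.265, 246.325], [-0.001, 0.293, -0.956, 425.471], [0.0, 0.0, 0.0, 1.0]]
[136.9 491.4]
[109.1 575.6]
[177.8 580.3]validation failed for argument at $[0]...
```

View pics/w1.png

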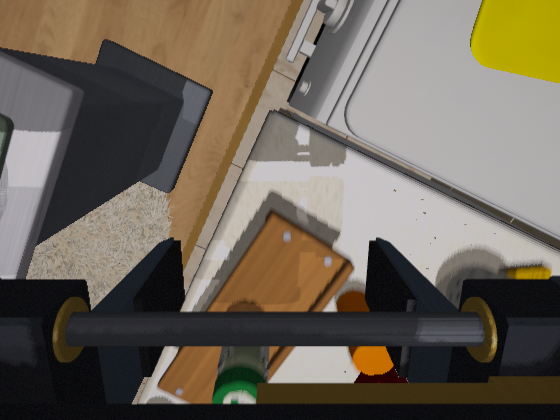

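The move was refused, most likely because rows need every key. The picture is therefore from the earlier pose and shows the shelf and its jar from the left. Resending with all keys.

```bash
python3 -m crank '[{"dx":0,"dy":-0.048,"dz":0,"yaw":-0.65},{"dx":0,"dy":-0.048,"dz":0,"yaw":-0.65},{"dx":0,"dy":-0.048,"dz":0,"yaw":-0.65},{"dx":0,"dy":-0.048,"dz":0,"yaw":-0.65},{"dx":0,"dy":-0.048,"dz":0,"yaw":-0.65},{"dx":0,"dy":-0.048,"dz":0,"yaw":-0.65},{"dx":0,"dy":-0.048,"dz":0,"yaw":-0.65},{"dx":0,"dy":-0.048,"dz":0,"yaw":-0.65},{"dx":0.008,"dy":-0.048,"dz":0,"yaw":-0.65},{"dx":0,"dy":-0.048,"dz":0,"yaw":-0.65}]'
python3 - <<'E'
from h import *
import cv2
c=eyes.calibration("wrist")
im=eyes.grab_frame("wrist");cv2.imwrite("pics/w2.png",im[:,:,::-1])
for p in((391.9,-214.5,106),(407.6,-365.9,106),(478.5,-293.4,130)):print(px("wrist",p,c))
E
```

```text
time_s: 2.65
ee_pos: [390.8, -212.5, 261.7]
ee_rot: [-180.0, -0.0, 82.9]
force: [0.2, 1.0, -0.2]
gripper_width: 91.5
gripper_force: 0.0
[276.1 196.6]
[310.8 341.4]
[386.7 279.1]
```

View pics/w2.png

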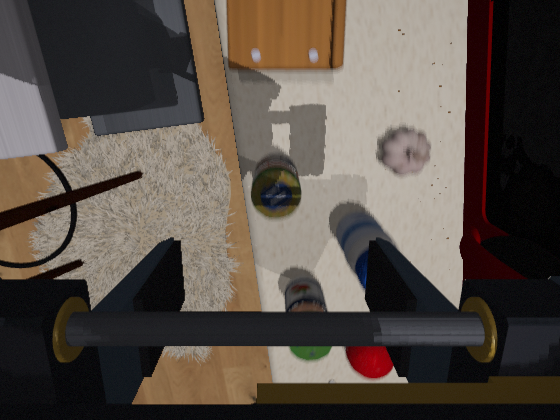

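Jar A's cap shows at (277,192), against a predicted (276,197), so they agree to within about 4 mm. I'll take the wrist ray.

Run:
```python
from h import *
c=eyes.calibration("wrist")
print(ray("wrist",277,192,106,c),ray("wrist",277,194,106,c),ray("wrist",311,345,106,c))
```

```text
[ 393.4 -215.1  106. ] [ 393.2 -216.9  106. ] [ 407.2 -375.2  106. ]
```

```bash
python3 -m crank '[{"dx":0.0025,"dy":-0.004,"dz":-0.03,"yaw":0},{"dx":0,"dy":0,"dz":-0.05,"yaw":0},{"dx":0,"dy":0,"dz":-0.05,"yaw":0},{"dx":0,"dy":0,"dz":-0.05,"yaw":0},{"dx":0,"dy":0,"dz":-0.04,"yaw":0},{"dx":0,"dy":0,"dz":-0.027,"yaw":0},{"dx":0,"dy":0,"dz":0,"yaw":0}]' && python3 -m crank '[{"dx":0,"dy":0,"dz":0,"yaw":0},{"dx":0,"dy":0,"dz":0,"yaw":0},{"dx":0,"dy":0,"dz":0,"yaw":0},{"dx":0,"dy":0,"dz":0,"yaw":0},{"dx":0,"dy":0,"dz":0,"yaw":0},{"dx":0,"dy":0,"dz":0,"yaw":0}]' 0.3 15
```

```text
time_s: 3.58
ee_pos: [391.5, -213.6, 63.0]
ee_rot: [-179.8, -0.1, 83.0]
force: [0.1, 0.3, 0.1]
gripper_width: 91.2
gripper_force: 0.0
time_s: 4.32
ee_pos: [392.8, -214.6, 64.5]
ee_rot: [180.0, 0.0, 83.0]
force: [-0.5, -0.1, 3.0]
gripper_width: 45.2
gripper_force: 15.0
```

```bash
python3 -m crank '[{"dx":0,"dy":0,"dz":0.015,"yaw":0},{"dx":0,"dy":0,"dz":0.04,"yaw":0},{"dx":0,"dy":0,"dz":0.05,"yaw":0},{"dx":0,"dy":0,"dz":0.05,"yaw":0},{"dx":0,"dy":0,"dz":0.05,"yaw":0},{"dx":0,"dy":0,"dz":0.04,"yaw":0},{"dx":0,"dy":0,"dz":0.015,"yaw":0},{"dx":0,"dy":0,"dz":0,"yaw":0}]' && python3 -m crank '[{"dx":0.005,"dy":0.02,"dz":0,"yaw":0},{"dx":0.005,"dy":0.04,"dz":0,"yaw":0},{"dx":0.007,"dy":0.05,"dz":0,"yaw":0},{"dx":0.009,"dy":0.06,"dz":0,"yaw":0},{"dx":0.009,"dy":0.06,"dz":0,"yaw":0},{"dx":0.007,"dy":0.055,"dz":0,"yaw":0},{"dx":0.005,"dy":0.045,"dz":0,"yaw":0},{"dx":0.005,"dy":0.025,"dz":0,"yaw":0},{"dx":0.001,"dy":0.012,"dz":0,"yaw":0},{"dx":0,"dy":0,"dz":0,"yaw":0}]'
python3 - <<'E'
from h import *
import cv2
c=eyes.calibration("wrist")
im=eyes.grab_frame("wrist");cv2.imwrite("pics/w3.png",im[:,:,::-1])
for p in((425,12,176),(435,77.4,70),(418.8,-53.6,70)):print(px("wrist",p,c))
E
```

```text
time_s: 5.32
ee_pos: [392.7, -214.6, 272.6]
ee_rot: [180.0, 0.0, 83.0]
force: [0.5, 0.1, -1.1]
gripper_width: 45.2
gripper_force: 15.0
time_s: 6.58
ee_pos: [434.6, 79.4, 271.6]
ee_rot: [-179.9, 0.0, 83.0]
force: [0.1, -0.4, -1.2]
gripper_width: 45.2
gripper_force: 15.0
[273.2 299.1]
[275.6 184.6]
[275.4 302.3]
```

View pics/w3.png

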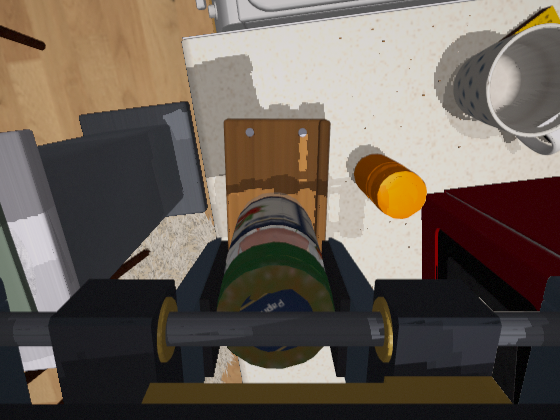

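The jar is held upright above the left end. The board's left-edge corners are at about (225,120) at the front (z 70) and (329,120) at the lip's outer top (z 82). I'll use these to check the middle line.

Run:
```python
from h import *
c=eyes.calibration("wrist")
F=ray("wrist",225,120,70,c);B=ray("wrist",329,120,82,c);F2=ray("wrist",227.5,220,70,c)
print(F,B,F2,np.linalg.norm((F-B)[:2]))
a=np.radians(-7);x=np.array([np.cos(a),np.sin(a)]);y=np.array([-x[1],x[0]])
C=np.array([426.9,11.8])
for P in(F,B,F2,[434.6,79.4]):d=np.array(P[:2])-C;print(d@x,d@y)
```

```text
[395.4 144.6  70. ] [491.2 133.5  82. ] [382.  46.  70.] 96.44091455393817
-47.44945258090522 127.97124462070539
48.989218458130566 128.62906543569989
-48.73325375315138 28.473144867242095
-0.5957622465497461 68.03451379517301
```

Alignment is good: x is off by −0.6 mm and the jar is about 67 mm from the middle jar. Lower it.

```bash
python3 -m crank '[{"dx":0,"dy":0,"dz":-0.02,"yaw":0},{"dx":0,"dy":0,"dz":-0.04,"yaw":0},{"dx":0,"dy":0,"dz":-0.04,"yaw":0},{"dx":0,"dy":0,"dz":-0.03,"yaw":0},{"dx":0,"dy":0,"dz":-0.02,"yaw":0},{"dx":0,"dy":0,"dz":-0.01,"yaw":0},{"dx":0,"dy":0,"dz":-0.004,"yaw":0},{"dx":0,"dy":0,"dz":0,"yaw":0},{"dx":0,"dy":0,"dz":0,"yaw":0}]' && python3 -m crank '[{"dx":0,"dy":0,"dz":-0.002,"yaw":0},{"dx":0,"dy":0,"dz":-0.002,"yaw":0},{"dx":0,"dy":0,"dz":-0.001,"yaw":0},{"dx":0,"dy":0,"dz":0,"yaw":0}]'
```

```text
time_s: 7.75
ee_pos: [435.6, 79.0, 141.7]
ee_rot: [179.9, -0.0, 83.0]
force: [0.2, -0.1, -0.3]
gripper_width: 45.1
gripper_force: 15.0
time_s: 8.25
ee_pos: [435.1, 79.0, 137.1]
ee_rot: [-180.0, 0.0, 83.0]
force: [-0.6, -0.4, -1.1]
gripper_width: 45.2
gripper_force: 15.0
```

```bash
python3 -m crank '[{"dx":0,"dy":0,"dz":-0.0015,"yaw":0},{"dx":0,"dy":0,"dz":-0.001,"yaw":0},{"dx":0,"dy":0,"dz":0,"yaw":0},{"dx":0,"dy":0,"dz":0,"yaw":0}]'
```

```text
time_s: 8.75
ee_pos: [435.2, 79.0, 135.2]
ee_rot: [180.0, -0.0, 83.0]
force: [0.9, 0.2, -1.1]
gripper_width: 45.3
gripper_force: 15.0
```

```bash
python3 -m crank '[{"dx":0,"dy":0,"dz":-0.001,"yaw":0},{"dx":0,"dy":0,"dz":-0.001,"yaw":0},{"dx":0,"dy":0,"dz":0,"yaw":0},{"dx":0,"dy":0,"dz":0,"yaw":0}]'
```

```text
time_s: 9.25
ee_pos: [435.2, 79.1, 134.4]
ee_rot: [180.0, -0.0, 83.0]
force: [-2.5, 0.4, 6.8]
gripper_width: 45.6
gripper_force: 15.0
```

Contact is made (about 7 N). Release part-way and lift clear.

```bash
python3 -m crank '[{"dx":0,"dy":0,"dz":0,"yaw":0},{"dx":0,"dy":0,"dz":0,"yaw":0},{"dx":0,"dy":0,"dz":0,"yaw":0},{"dx":0,"dy":0,"dz":0,"yaw":0}]' 0.75 && python3 -m crank '[{"dx":0,"dy":0,"dz":0.01,"yaw":0},{"dx":0,"dy":0,"dz":0.03,"yaw":0},{"dx":0,"dy":0,"dz":0.05,"yaw":0},{"dx":0,"dy":0,"dz":0.05,"yaw":0},{"dx":0,"dy":0,"dz":0.03,"yaw":0},{"dx":0,"dy":0,"dz":0,"yaw":0}]' && python3 -m crank '[{"dx":-0.003,"dy":-0.03,"dz":0,"yaw":0},{"dx":-0.003,"dy":-0.06,"dz":0,"yaw":0},{"dx":-0.003,"dy":-0.07,"dz":0,"yaw":0},{"dx":-0.003,"dy":-0.07,"dz":0,"yaw":0},{"dx":-0.004,"dy":-0.07,"dz":0,"yaw":0},{"dx":-0.004,"dy":-0.07,"dz":0,"yaw":0},{"dx":-0.005,"dy":-0.06,"dz":0,"yaw":0},{"dx":-0.005,"dy":-0.06,"dz":0,"yaw":0},{"dx":-0.005,"dy":-0.03,"dz":0,"yaw":0},{"dx":0,"dy":0,"dz":0,"yaw":0}]' 1
python3 - <<'E'
from h import *
import cv2
c=eyes.calibration("wrist")
im=eyes.grab_frame("wrist");t=eyes.grab_frame("top")
crop=cv2.resize(t[170:255,75:345],None,fx=2.96,fy=2.96,interpolation=cv2.INTER_CUBIC)
v=np.zeros((600,800,3),np.uint8);v[:crop.shape[0],:crop.shape[1]]=crop[:,:800]
w=im[:340];v[252:592,:560]=w
cv2.imwrite("pics/m4.png",v[:,:,::-1])
print(px("wrist",(407.5,-367,106),c))
E
```

```text
time_s: 9.75
ee_pos: [435.1, 79.0, 133.5]
ee_rot: [-180.0, 0.0, 83.0]
force: [-0.4, -0.7, 0.4]
gripper_width: 68.5
gripper_force: 0.0
time_s: 10.5
ee_pos: [436.2, 79.2, 271.6]
ee_rot: [179.7, -0.1, 83.0]
force: [-0.6, 0.3, 0.3]
gripper_width: 68.5
gripper_force: 0.0
time_s: 11.75
ee_pos: [406.3, -337.9, 267.7]
ee_rot: [-179.9, -0.1, 82.8]
force: [-0.3, 1.1, 0.5]
gripper_width: 91.4
gripper_force: 0.0
[280.3 223.7]
```

View pics/m4.png

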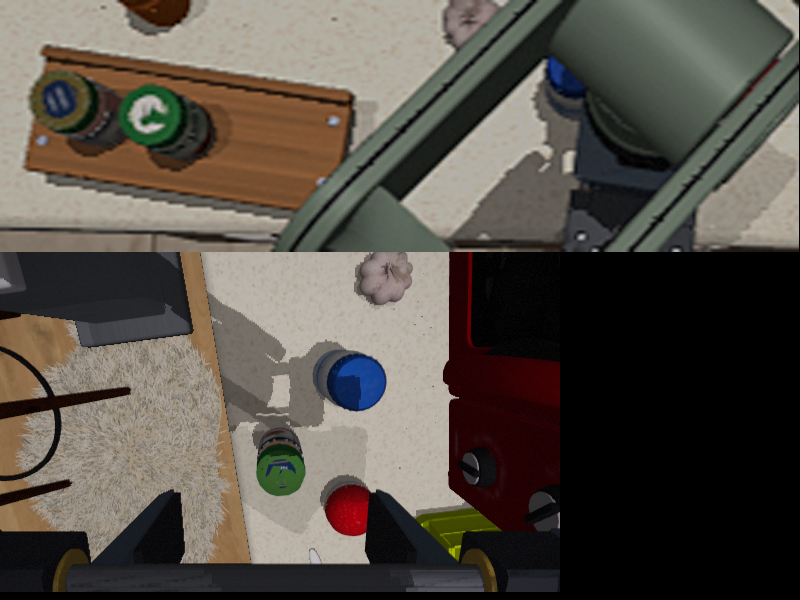

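Jar A stands left of the unmoved middle jar (caps at (65,101) and (153,115) in the crop). Jar B's cap is at wrist pixel (281,218).

Run:
```python
from h import *
from workcell import telemetry
c=eyes.calibration("wrist");print(ray("wrist",281,219,106,c), telemetry.state()["ee_pos"])
f=lambda x,y,z:ray("top",75+(x+.5)/2.96-.5,170+(y+.5)/2.96-.5,z)
print(f(65,101,176),f(153,115,176))
```

```text
[ 409.3 -361.2  106. ] [ 406.77604509 -336.17743     268.45160607]
[433.5  75.5 176. ] [425.   11.3 176. ]
```

```bash
python3 -m crank '[{"dx":0.002,"dy":-0.02,"dz":0,"yaw":0},{"dx":0,"dy":-0.015,"dz":-0.02,"yaw":0},{"dx":0,"dy":0,"dz":-0.05,"yaw":0},{"dx":0,"dy":0,"dz":-0.05,"yaw":0},{"dx":0,"dy":0,"dz":-0.05,"yaw":0},{"dx":0,"dy":0,"dz":-0.05,"yaw":0},{"dx":0,"dy":0,"dz":-0.036,"yaw":0},{"dx":0,"dy":0,"dz":0,"yaw":0}]' && python3 -m crank '[{"dx":0,"dy":0,"dz":0,"yaw":0},{"dx":0,"dy":0,"dz":0,"yaw":0},{"dx":0,"dy":0,"dz":0,"yaw":0},{"dx":0,"dy":0,"dz":0,"yaw":0},{"dx":0,"dy":0,"dz":0,"yaw":0},{"dx":0,"dy":0,"dz":0,"yaw":0}]' 0.3 15
```

```text
time_s: 12.85
ee_pos: [407.2, -363.6, 61.9]
ee_rot: [-179.7, -0.2, 83.0]
force: [-0.7, -0.1, 0.2]
gripper_width: 91.2
gripper_force: 0.0
time_s: 13.6
ee_pos: [408.8, -365.1, 65.0]
ee_rot: [180.0, 0.0, 83.0]
force: [-0.2, 0.5, 2.4]
gripper_width: 45.1
gripper_force: 15.0
```

```bash
python3 -m crank '[{"dx":0,"dy":0,"dz":0.015,"yaw":0},{"dx":0,"dy":0,"dz":0.04,"yaw":0},{"dx":0,"dy":0,"dz":0.05,"yaw":0},{"dx":0,"dy":0,"dz":0.05,"yaw":0},{"dx":0,"dy":0,"dz":0.045,"yaw":0},{"dx":0,"dy":0,"dz":0.02,"yaw":0},{"dx":0,"dy":0,"dz":0,"yaw":0}]' && python3 -m crank '[{"dx":0.001,"dy":0.02,"dz":0,"yaw":0},{"dx":0.001,"dy":0.05,"dz":0,"yaw":0},{"dx":0.002,"dy":0.06,"dz":0,"yaw":0},{"dx":0.002,"dy":0.06,"dz":0,"yaw":0},{"dx":0.002,"dy":0.06,"dz":0,"yaw":0},{"dx":0.002,"dy":0.06,"dz":0,"yaw":0},{"dx":0.001,"dy":0.05,"dz":0,"yaw":0},{"dx":0.001,"dy":0.02,"dz":0,"yaw":0},{"dx":0.0005,"dy":0.007,"dz":0,"yaw":0},{"dx":0,"dy":0,"dz":0,"yaw":0}]' && python3 -m crank '[{"dx":0,"dy":0,"dz":-0.02,"yaw":0},{"dx":0,"dy":0,"dz":-0.04,"yaw":0},{"dx":0,"dy":0,"dz":-0.03,"yaw":0},{"dx":0,"dy":0,"dz":-0.02,"yaw":0},{"dx":0,"dy":0,"dz":-0.01,"yaw":0},{"dx":0,"dy":0,"dz":0,"yaw":0},{"dx":0,"dy":0,"dz":0,"yaw":0}]'
```

```text
time_s: 14.48
ee_pos: [408.9, -365.2, 241.5]
ee_rot: [179.9, 0.1, 83.0]
force: [-1.0, 0.6, -2.2]
gripper_width: 45.0
gripper_force: 15.0
time_s: 15.72
ee_pos: [418.7, -55.8, 240.4]
ee_rot: [-180.0, 0.0, 83.0]
force: [-0.7, 0.9, -0.5]
gripper_width: 45.1
gripper_force: 15.0
time_s: 16.6
ee_pos: [419.3, -55.8, 145.4]
ee_rot: [179.9, 0.0, 82.9]
force: [0.1, -0.2, 0.1]
gripper_width: 45.1
gripper_force: 15.0
```

```bash
python3 -m crank '[{"dx":0,"dy":0.0012,"dz":-0.005,"yaw":0},{"dx":0,"dy":0,"dz":-0.003,"yaw":0},{"dx":0,"dy":0,"dz":-0.0025,"yaw":0},{"dx":0,"dy":0,"dz":-0.0015,"yaw":0},{"dx":0,"dy":0,"dz":0,"yaw":0},{"dx":0,"dy":0,"dz":0,"yaw":0}]' && python3 -m crank '[{"dx":0,"dy":0,"dz":-0.001,"yaw":0},{"dx":0,"dy":0,"dz":0,"yaw":0},{"dx":0,"dy":0,"dz":0,"yaw":0}]'
```

```text
time_s: 17.35
ee_pos: [418.8, -54.4, 135.2]
ee_rot: [180.0, -0.0, 83.0]
force: [-0.5, -0.2, -0.2]
gripper_width: 44.9
gripper_force: 15.0
time_s: 17.73
ee_pos: [418.9, -54.5, 134.9]
ee_rot: [180.0, -0.0, 83.0]
force: [-2.0, 0.6, 5.6]
gripper_width: 45.1
gripper_force: 15.0
```

Contact. Release, lift, and retreat to the right so the top view is clear.

```bash
python3 -m crank '[{"dx":0,"dy":0,"dz":0,"yaw":0},{"dx":0,"dy":0,"dz":0,"yaw":0},{"dx":0,"dy":0,"dz":0,"yaw":0},{"dx":0,"dy":0,"dz":0,"yaw":0}]' 0.75 && python3 -m crank '[{"dx":0,"dy":0,"dz":0.01,"yaw":0},{"dx":0,"dy":0,"dz":0.03,"yaw":0},{"dx":0,"dy":0,"dz":0.05,"yaw":0},{"dx":0,"dy":0,"dz":0.05,"yaw":0},{"dx":0,"dy":0,"dz":0.03,"yaw":0},{"dx":0,"dy":0,"dz":0,"yaw":0}]' && python3 -m crank '[{"dx":0,"dy":-0.04,"dz":0,"yaw":0},{"dx":0,"dy":-0.06,"dz":0,"yaw":0},{"dx":0,"dy":-0.06,"dz":0,"yaw":0},{"dx":0,"dy":-0.06,"dz":0,"yaw":0},{"dx":0,"dy":-0.06,"dz":0,"yaw":0},{"dx":0,"dy":-0.04,"dz":0,"yaw":0},{"dx":0,"dy":-0.02,"dz":0,"yaw":0},{"dx":0,"dy":0,"dz":0,"yaw":0}]'
python3 - <<'E'
from h import *
import cv2
t=eyes.grab_frame("top");s=eyes.grab_frame("scene")
crop=cv2.resize(t[170:255,75:345],None,fx=2.96,fy=2.96,interpolation=cv2.INTER_CUBIC)
s=cv2.resize(s[110:270,140:380],None,fx=2.1,fy=2.1)
v=np.zeros((600,800,3),np.uint8);v[:crop.shape[0]]=crop[:,:800];v[255:255+s.shape[0],:s.shape[1]]=s
cv2.imwrite("pics/m5.png",v[:,:,::-1])
E
```

```text
time_s: 18.23
ee_pos: [418.8, -54.4, 134.3]
ee_rot: [-180.0, -0.0, 83.0]
force: [-0.1, 0.9, 0.3]
gripper_width: 68.6
gripper_force: 0.0
time_s: 18.98
ee_pos: [419.8, -54.6, 272.5]
ee_rot: [179.7, 0.0, 83.0]
force: [-0.3, 0.3, -0.3]
gripper_width: 68.6
gripper_force: 0.0
time_s: 19.98
ee_pos: [418.5, -326.4, 269.4]
ee_rot: [-179.9, -0.1, 82.9]
force: [0.5, -0.1, -0.8]
gripper_width: 68.4
gripper_force: 0.0Traceback (most recent call last):
  File "<stdin>", line 6, in <module>
ValueError: could not broadcast input array from shape (252,799,3) into shape (252,800,3)
```

Run:
```python
from h import *
import cv2
t=eyes.grab_frame("top");s=eyes.grab_frame("scene")
crop=cv2.resize(t[170:255,75:345],(800,252),interpolation=cv2.INTER_CUBIC)
s=cv2.resize(s[110:270,140:380],(504,336))
v=np.zeros((600,800,3),np.uint8);v[:252]=crop;v[255:591,:504]=s
cv2.imwrite("pics/m5.png",v[:,:,::-1])
```

```text
(no output)
```

View pics/m5.png

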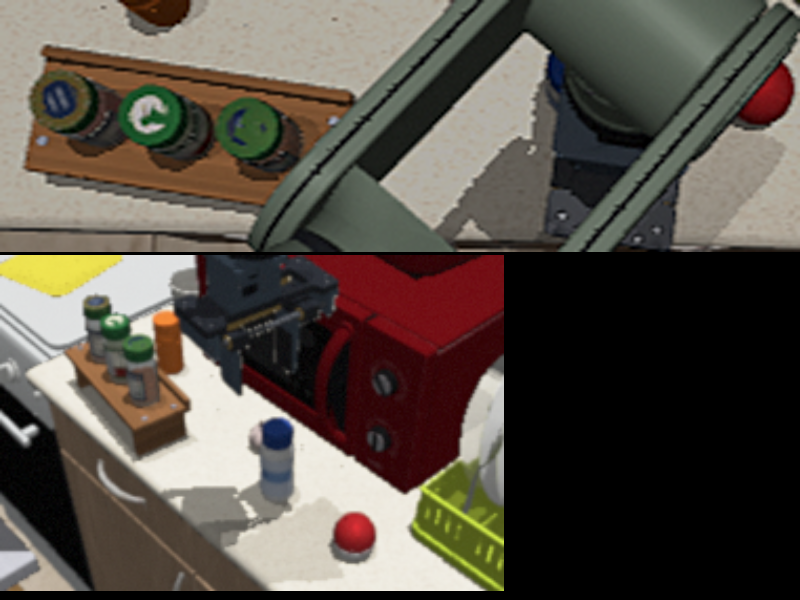

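All three jars stand upright in a row, with caps at (64,101), (153,116) and (249,128) in the crop. The gaps look even, and the salt shaker, timer and garlic haven't moved. Handing in.

Run:
```python
from h import *
from workcell import ticket
f=lambda x,y,z:ray("top",75+(x+.5)/2.963-.5,170+(y+.5)/2.965-.5,z)
for p in((64,101),(153,116),(249,128)):print(f(*p,176))
print(ticket.job_done())
```

```text
[433.6  76.3 176. ]
[424.4  11.4 176. ]
[417.5 -58.4 176. ]
the job is handed in; nothing more can be done
None
```

I stood both loose jars upright on the shelf, one on each side of the middle jar, and handed the job in after about 20 s of the 56 s allowed. In the last pictures their centres were about 66 and 70 mm from the middle jar's, giving gaps of about 2 to 2.5 cm, and the middle jar, salt shaker, egg timer and garlic looked unmoved. The hand-in did not report a verdict.

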